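Make up the spares kits for two repair jobs

ROBOT

A 6-joint arm with a two-finger parallel gripper is mounted at the origin on the work surface. World frame = base frame: x ahead of the robot, y to its left, z up, the work surface at z = 0. Lengths are in mm, angles in rad, forces in N, time in s.
With the tool pointing down it reaches from about 400 to 925 mm from the base axis. Payload 12.5 kg.
Tool frame: the origin (TCP) lies on the centre line of the jaws, within the pads' length; the fingertips stand 14 mm ahead of it and the grasp point (between the pads) lies 5 mm behind it; z points along the fingers, x is the direction in which the jaws open and shut, and the axes are right-handed (so a half turn about z gives the same grasp; the last joint's range is limited). The gripper opens to 95 mm and grips with 3 to 60 N. Pads are 20 mm wide; open, the fingers measure 119 mm over their backs; the gripper's body (75 mm by 180 mm) begins 59 mm behind the grasp point.
Start: joints at [-1.244, 0.491, 1.559, -0, 1.092, -0.106], TCP at [262.158, -567.379, 228.661] pointing down, gripper open.
Joint ranges: [-3.1, 3.1], [-0.84, 2.19], [0.05, 2.79], [-1.13, 4.28], [0.06, 2.93], [-2.69, 2.69]. Speed limits (rad/s): [2.22, 2.22, 2.79, 3.14, 3.14, 3.14].

INTERFACE

Orientations are given as [roll, pitch, yaw] about the fixed x, y, z axes, in that order (R = Rz(yaw) Ry(pitch) Rx(roll)).
In Python, from cell import state, read_camera, job_done gives the robot as it stands.
- The arm moves only by the shell command python3 -m handwheel 'ROWS'. ROWS is JSON, a list of rows, each an object of numbers: "hand": the finger opening in m, from 0 to 0.0951; "x", "y", "z": the shift along the world's x, y, z in m; "spin": the turn about the world's z in units of 5 degrees (1.0 is 5 degrees). In form: [{"hand": .., "x": .., "y": .., "z": .., "spin": ..}, ...]. A call has 1 to 20 rows; each row is the pose to reach, as a shift and turn from the pose commanded when the call began; what a row does not reach only later rows make up. A row lasts 1/12 s, in which the tool goes at most 41.7 mm and 7.16 degrees, less where a joint would pass 70% of its speed; a pose out of reach is approached as far as the arm can. A call with a gripper value outside its range is refused whole. The fingers move at their own pace and stop on an object; the grip force is fixed at half the most. Time passes only in rows, so rows that repeat a pose let the fingers close. It gives the time, the measured TCP pose, the force and the opening at its end, in the units of the state.
- state(): the state, without advancing time (a new reading comes with each control period).
- read_camera(name): name is "side" or "top" or "wrist"; returns a dict with "img" (384x512x3 uint8, red, green, blue), "fx", "fy", "cx", "cy" (pixels), "T" (4x4, takes a point from camera to world coordinates). Camera axes: x right, y down, z forward; pixel columns grow to the right and rows downward; lengths in mm; the calibration is good to about 2 mm. The wrist camera is an equidistant fisheye: a pixel r from the principal point sees the ray r / f radians off the axis. A picture is of the moment at which its call begins. There is no depth.
- job_done(): hands the job in, once; it reports no verdict.
The state is a dict: "t": time; "joints": joint angles; "qvel": joint speeds; "tau": joint torques, N m; "eef_pos": TCP position; "tcp_rot": TCP orientation; "ft_force": force on the tool from outside, world axes, zero at the start; "moment": the same for the moment, N m; "opening": opening from 0.0 (shut) to 1.0 (fully open).
Only numpy, scipy, OpenCV 4.12 (cv2) and the standard library are available. Lean on these libraries where they do the work, as an engineer would, in place of code of your own. Each camera call takes 0.05 s, during which the arm holds its last target. There are 200 camera calls.

TASK

Make up the spares kits for today's two repair jobs from the stock on the mat: into the tray with the circuit board put the transformer, the heat sink and the larger capacitor, and into the tray with the lens put the smaller fan and the smaller capacitor. Set each part down, without dropping it, flat on the floor of an empty bay of its own, the same way up as it stands now. Leave the larger fan, the multimeter and the roll of tape where they are.

Things in the scene. Friction and masses are not known exactly. Their poses are not given: they have to be found in the camera images.
- transformer: Transformer 36 (x) x 48 (y) x 40 (z) mm, 0.2 kg: dark laminated iron core, 20 mm thick in x, standing on edge; copper winding with white flanges bulges from both x faces (31 mm wide, z 8 to 32 mm). Grip it on the core's flat full-height ends at y = +-24 mm. Origin: centre of underside, z up. Starts on a mat, underside at z = 2 mm.
- heat_sink: Bare aluminium heat sink, 60 (x) x 40 (y) x 35 (z) mm, 0.12 kg: flat base, nine upright fins along x. Grip it across the 40 mm, on the outer fins. Origin: centre of underside, z up. Starts on a mat, underside at z = 2 mm.
- large_capacitor: Larger of two can capacitors: black cylinder, diameter 35 mm, 50 mm high, 0.07 kg, standing on its closed end, two thin 5 mm pins on top. Origin: centre of underside, z up. Starts on a mat, underside at z = 2 mm.
- small_capacitor: Smaller of two can capacitors: black cylinder, diameter 25 mm, 30 mm high, 0.025 kg, standing on its closed end, two thin 5 mm pins on top. Origin: centre of underside, z up. Starts on a mat, underside at z = 2 mm.
- small_fan: Smaller of two cooling fans: square black frame 40 x 40 mm, 28 mm high, 0.045 kg, lying flat, rotor on top; x and y along its sides. Origin: centre of underside, z up. Starts on a mat, underside at z = 2 mm.
- large_fan: Larger of two cooling fans, not wanted: square black frame 60 x 60 mm, 25 mm high, lying flat among the stock; x and y along its sides. Origin: centre of underside, z up. Starts on a mat, underside at z = 2 mm.
- board_tray: Grey plastic kit tray on the bench, immovable: 165 x 165 mm, 15 mm high. Floor 3 mm; walls and a cross of dividers 3 mm thick, all to the full 15 mm: four bays 78 x 78 mm, centres at x, y = +-40.5 mm. Origin: centre of underside (z = 0), axes along the walls. The (+x, +y) bay holds a fixed green circuit board, up to 23 mm high; three bays are empty.
- lens_tray: Grey plastic kit tray on the bench, immovable: 165 x 165 mm, 15 mm high. Floor 3 mm; walls and a cross of dividers 3 mm thick, all to the full 15 mm: four bays 78 x 78 mm, centres at x, y = +-40.5 mm. Origin: centre of underside (z = 0), axes along the walls. The (+x, +y) bay holds a fixed black projector lens, 50 mm round, 45 mm high; three bays are empty.
- multimeter: Blue hand multimeter, 150 (x) x 74 (y) x 44 (z) mm, lying beyond the mat; a bystander. Origin: centre of underside (z = 0). Unlisted things within 0.8 m of the robot (screwdriver, pliers, small board, notebook, dish) are under 45 mm high and off the mat and trays.
- tape_roll: Roll of white tape lying flat beyond the mat, outer diameter 84 mm, 19 mm high; a bystander. Origin: centre of underside (z = 0).
Not all that is in view belongs to the job. Leave any yellow look-alike of the large_capacitor alone.

How it is judged:
By the outcome, as a careful person would: the job done as asked, in the order asked, and still so for the second after the job is handed in, with the robot touching nothing.
It also fails if it takes over 109 s, if anything falls off the work surface, if the arm or the gripper's body presses on something with over 40 N, if the wrist force passes 120 N, or if a joint passes its speed limit or range.

## Working session

There is one attempt and no reset: what is moved stays moved. The work goes in short steps, Python scripts to look and compute and a shell command to move; the robot and the scene stay as the last step left them, time stands still between calls to the robot, and variables do not carry over. Pictures are saved under pics/ and viewed, about 12 in all and at most 16, crops included, and the job is handed in when it is done.

```bash
mkdir -p pics; cat > h.py <<'E'
import numpy as np, cv2
from cell import state, read_camera, job_done
def save(c,name,crop=None,s=1):
    im=c["img"][:,:,::-1]
    if crop: x0,y0,x1,y1=crop; im=im[y0:y1,x0:x1]
    cv2.imwrite("pics/"+name,cv2.resize(im,None,fx=s,fy=s,interpolation=cv2.INTER_CUBIC))
def ray(c,u,v,z,fish=False):
    a=(u-c["cx"])/c["fx"]; b=(v-c["cy"])/c["fy"]
    if fish:
        r=np.hypot(a,b); k=np.sin(r)/r if r>1e-9 else 1; d=np.array([a*k,b*k,np.cos(r)])
    else: d=np.array([a,b,1])
    T=np.array(c["T"]); d=T[:3,:3]@d; o=T[:3,3]
    return o+d*(z-o[2])/d[2]
def proj(c,p,fish=False):
    T=np.array(c["T"]); q=T[:3,:3].T@(np.array(p)-T[:3,3])
    if fish:
        r=np.hypot(q[0],q[1]); th=np.arctan2(r,q[2]); q=np.array([q[0]/r*th,q[1]/r*th,1])
    return np.array([c["fx"]*q[0]/q[2]+c["cx"],c["fy"]*q[1]/q[2]+c["cy"]])
E
python3 - <<'E'
from h import *
for n in ("top","side"):
    c=read_camera(n); save(c,n+"0.png",s=1.5); print(n,c["fx"],c["cx"],c["cy"],np.round(c["T"],3).tolist()); np.save(n+".npy",c,allow_pickle=True)
print(state())
E
```

```text
top 388.39888770637293 250.5226548114628 188.93626813936766 [[-0.003, -0.989, 0.146, 459.596], [-1.0, 0.007, 0.023, -17.388], [-0.024, -0.145, -0.989, 971.608], [0.0, 0.0, 0.0, 1.0]]
side 396.664290017926 263.3699017339489 187.32759534034045 [[-0.979, -0.099, 0.179, 474.717], [-0.205, 0.483, -0.851, 730.476], [-0.002, -0.87, -0.493, 463.595], [0.0, 0.0, 0.0, 1.0]]
{'t': 0.1, 'joints': array([-1.24361418e+00,  4.91481983e-01,  1.55938710e+00,  1.27891816e-05,
        1.09170048e+00, -1.05581298e-01]), 'qvel': array([-0.00016254, -0.00242614, -0.00310509, -0.00029209, -0.00018447,
        0.00014259]), 'tau': array([ 1.69483195e-03, -6.13623691e+01, -2.58605021e+01,  6.93362346e-02,
        4.70055628e-02, -5.46261754e-05]), 'eef_pos': array([ 262.08225455, -567.1747248 ,  228.13140774]), 'tcp_rot': array([-3.14147842e+00,  9.70276376e-04, -1.13803873e+00]), 'ft_force': array([0.79806871, 0.52161622, 0.44657753]), 'moment': array([ 0.04966444, -0.00104281,  0.00341405]), 'opening': 0.9982513155363003}
```

View pics/top0.png

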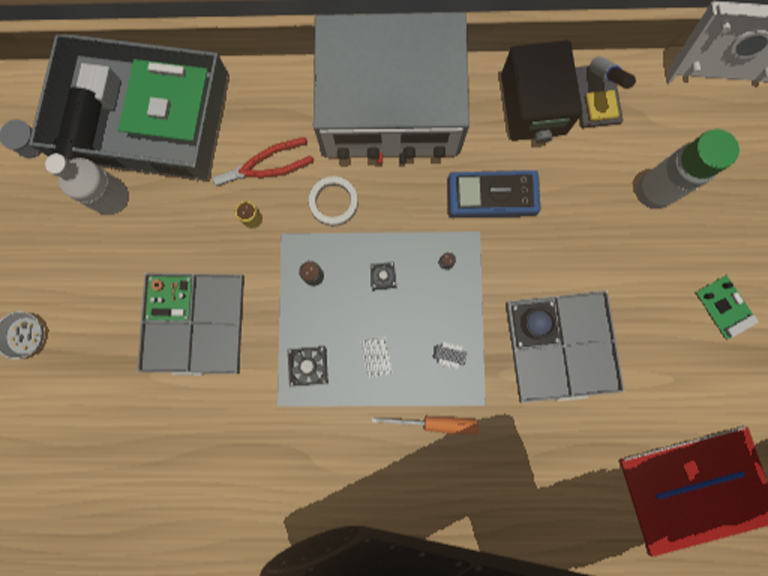

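View pics/side0.png

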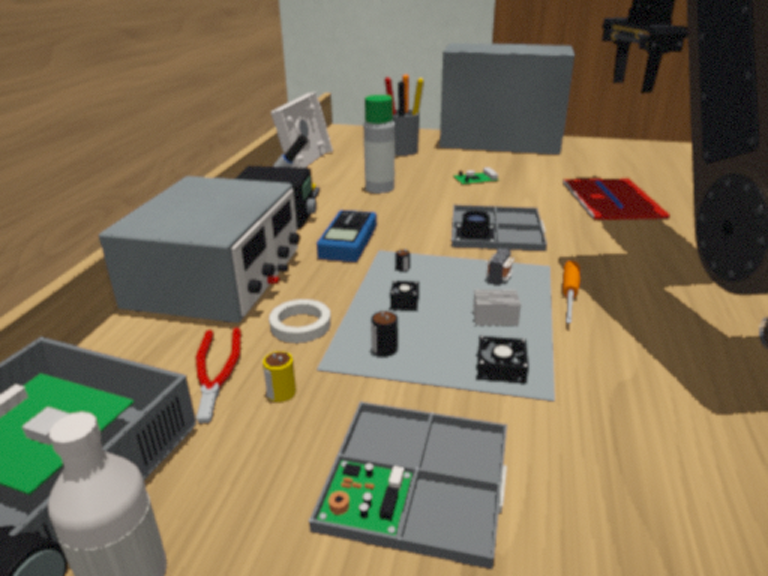

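The top view (1.5x) shows the board tray at (192,324), the lens tray at (565,346) and the mat between them.

- **Transformer:** (450,354). Nothing else resembles it.
- **Heat sink:** (377,357). Nothing else resembles it.
- **Cylinders:** black large can (311,272), black small can (447,260), and the yellow look-alike off the mat at (248,214), which I leave alone.
- **Fans:** small fan (383,276), large fan (308,366).

I'll check the choice in one close crop.

```bash
python3 - <<'E'
from h import *
c=np.load("top.npy",allow_pickle=True).item()
save(c,"top_crop.png",(180,150,330,275),5)
im=c["img"].astype(int)
# mat region diff
mat=np.median(im[215:225,195:235].reshape(-1,3),0);print(mat)
d=(np.abs(im-mat).max(2)>22).astype(np.uint8)
d[:158]=0;d[268:]=0;d[:,:190]=0;d[:,320:]=0
n,l,st,ce=cv2.connectedComponentsWithStats(d)
for i in range(1,n):
    if st[i,4]>40:
        pts=np.argwhere(l==i)[:,::-1].astype(np.float32); r=cv2.minAreaRect(pts)
        print(st[i],ce[i].round(1),np.round(r[0],1),np.round(r[1],1),round(r[2],1),[ray(c,*ce[i],z)[:2].round(0).tolist() for z in(2,30,50)])
# trays: grey dark mask
for x0,x1,y0,y1 in((85,170,175,255),(330,420,188,272)):
    s=c["img"][y0:y1,x0:x1]; hsv=cv2.cvtColor(s,cv2.COLOR_RGB2HSV)
    m=((hsv[:,:,1]<50)|((hsv[:,:,0]>40)&(hsv[:,:,0]<90))).astype(np.uint8)
    n,l,st,ce=cv2.connectedComponentsWithStats(m); i=1+st[1:,4].argmax()
    cn=cv2.findContours((l==i).astype(np.uint8),0,2)[0]; cn=max(cn,key=len)
    b=cv2.boxPoints(cv2.minAreaRect(cn))+[x0,y0]
    w=np.array([ray(c,*p,15)[:2] for p in b]); print(w.round(0).tolist(),w.mean(0),np.linalg.norm(w-np.roll(w,1,0),axis=1),[np.degrees(np.arctan2(*(w[(k+1)%4]-w[k])[::-1])).round(1) for k in range(4)])
E
```

```text
[158. 163. 159.]
[292 168  12  13 122] [297.7 173.8] [297.5 174. ] [12. 11.] 90.0 [[640.0, -114.0], [635.0, -111.0], [631.0, -109.0]]
[199 173  17  19 236] [207.1 182. ] [207.3 181.8] [18.4 14.8] 45.0 [[621.0, 116.0], [616.0, 112.0], [613.0, 109.0]]
[247 174  18  21 307] [254.9 183.9] [254.9 183.9] [19.1 17.1] 84.8 [[615.0, -6.0], [611.0, -6.0], [607.0, -6.0]]
[246 226  15  25 155] [253.4 237.8] [253.2 237.6] [24.1 11.4] 79.4 [[480.0, -1.0], [479.0, -2.0], [479.0, -2.0]]
[288 228  23  18 252] [299.1 236.1] [299.2 236.2] [22.4 15.3] 11.3 [[484.0, -114.0], [483.0, -111.0], [482.0, -109.0]]
[191 230  28  28 637] [204.6 243.7] [204.6 243.8] [26.4 26.5] 85.6 [[466.0, 120.0], [466.0, 116.0], [465.0, 113.0]]
[[457.0, 398.0], [627.0, 399.0], [617.0, 228.0], [448.0, 231.0]] [537.09321823 314.04186934] [167.423423   170.13896103 171.79916414 168.98915559] [np.float64(0.2), np.float64(-93.4), np.float64(178.7), np.float64(86.9)]
[[569.0, -208.0], [592.0, -378.0], [422.0, -390.0], [400.0, -225.0]] [ 495.98235619 -300.38031152] [169.8072548  171.21717224 169.88884728 166.75582233] [np.float64(-82.4), np.float64(-175.8), np.float64(97.6), np.float64(5.8)]
```

View pics/top_crop.png

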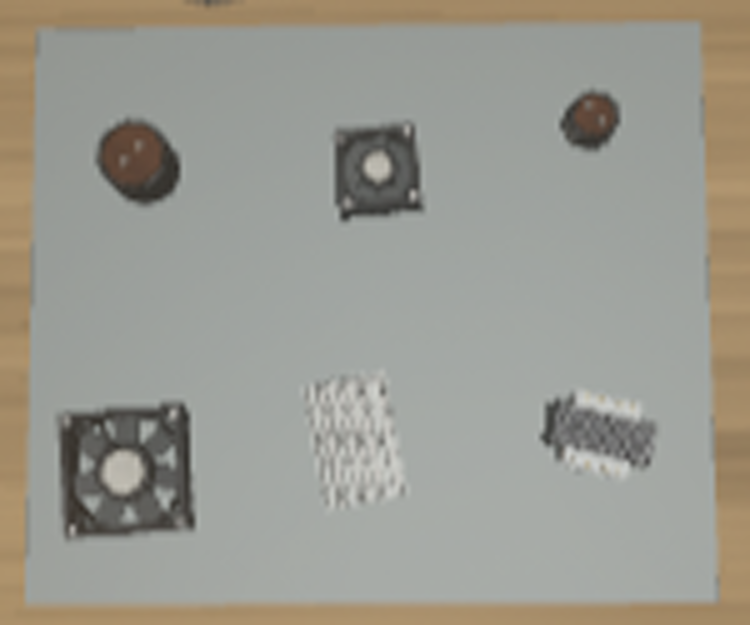

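The crop confirms the choice: the transformer core is at crop (605,433), the heat sink at (355,440), the small fan at (377,168), the large can at (135,155), the small can at (592,117), and the large fan, left alone, at (125,470). I'll move above the transformer and check it from near.

```bash
python3 -m handwheel '[{"hand":0.09,"x":0.22,"y":0.457,"z":-0.068,"spin":-7.2},{"hand":0.09,"x":0.22,"y":0.457,"z":-0.068,"spin":-7.2},{"hand":0.09,"x":0.22,"y":0.457,"z":-0.068,"spin":-7.2},{"hand":0.09,"x":0.22,"y":0.457,"z":-0.068,"spin":-7.2},{"hand":0.09,"x":0.22,"y":0.457,"z":-0.068,"spin":-7.2},{"hand":0.09,"x":0.22,"y":0.457,"z":-0.068,"spin":-7.2},{"hand":0.09,"x":0.22,"y":0.457,"z":-0.068,"spin":-7.2},{"hand":0.09,"x":0.22,"y":0.457,"z":-0.068,"spin":-7.2},{"hand":0.09,"x":0.22,"y":0.457,"z":-0.068,"spin":-7.2},{"hand":0.09,"x":0.22,"y":0.457,"z":-0.068,"spin":-7.2},{"hand":0.09,"x":0.22,"y":0.457,"z":-0.068,"spin":-7.2},{"hand":0.09,"x":0.22,"y":0.457,"z":-0.068,"spin":-7.2},{"hand":0.09,"x":0.22,"y":0.457,"z":-0.068,"spin":-7.2},{"hand":0.09,"x":0.22,"y":0.457,"z":-0.068,"spin":-7.2},{"hand":0.09,"x":0.22,"y":0.457,"z":-0.068,"spin":-7.2},{"hand":0.09,"x":0.22,"y":0.457,"z":-0.068,"spin":-7.2}]'
python3 - <<'E'
from h import *
c=read_camera("wrist"); save(c,"w0.png",s=1.5); np.save("w0.npy",c,allow_pickle=True)
print(c["fx"],c["cx"],c["cy"],np.round(c["T"],3).tolist())
for p in ([482.5,-110.5,42],[480,-2,37],[611,-6,30],[613,110,52],[633,-111,32]): print(proj(c,p,True)*1.5)
E
```

```text
t: 1.43
eef_pos: [481.9, -111.1, 160.7]
tcp_rot: [3.141, -0.0, -1.767]
ft_force: [0.6, 0.2, -0.1]
opening: 0.943
297.3186396354542 260.4909336296413 191.19170057288744 [[-0.194, -0.95, -0.244, 550.691], [-0.981, 0.188, 0.048, -124.135], [-0.0, 0.249, -0.969, 318.197], [0.0, 0.0, 0.0, 1.0]]
[390.60747427 284.65694769]
[237.32940918 316.01729271]
[201.96303765 128.82170493]
[ 57.84721373 174.78733662]
[345.50625527  56.47688836]
```

View pics/w0.png

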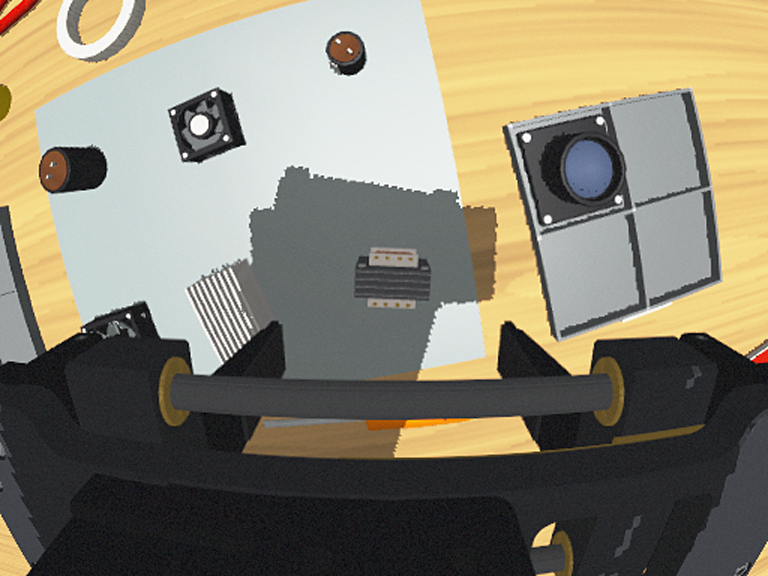

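The wrist view agrees with the estimates to 2–4 mm: transformer core (393,278), fan hub (201,125), large can (57,170), small can (346,50). I'll refine these positions and the lens tray from its corners, and go straight down on the transformer.

```bash
python3 - <<'E'
from h import *
c=np.load("w0.npy",allow_pickle=True).item()
R=lambda u,v,z: ray(c,u/1.5,v/1.5,z,True)[:2]
for n,u,v,z in (("tr_core",393,273,42),("tr_l",357,270,42),("tr_r",430,270,42),("fan",201,125,30),("fanA",169,113,30),("fanB",215,89,30),("fanC",232,140,30),("fanD",186,161,30),("cap",57,170,52),("scap",346,49,32),("hsA",187,290,37),("hsB",235,268,37)): print(n,R(u,v,z).round(1))
w=np.array([R(*p,15) for p in((503,126),(692,89),(722,281),(557,339))]);print(w.round(1).tolist(),w.mean(0),np.linalg.norm(w-np.roll(w,1,0),axis=1))
print([np.degrees(np.arctan2(*(w[(k+1)%4]-w[k])[::-1])).round(1) for k in range(4)])
E
python3 -m handwheel '[{"hand":0.09,"x":0,"y":0,"z":-0.04,"spin":0},{"hand":0.09,"x":0,"y":0,"z":-0.08,"spin":0},{"hand":0.09,"x":0,"y":0,"z":-0.11,"spin":0},{"hand":0.09,"x":0,"y":0,"z":-0.132,"spin":0},{"hand":0.03,"x":0,"y":0,"z":-0.132,"spin":0},{"hand":0.03,"x":0,"y":0,"z":-0.132,"spin":0},{"hand":0.03,"x":0,"y":0,"z":-0.132,"spin":0},{"hand":0.03,"x":0,"y":0,"z":-0.132,"spin":0},{"hand":0.03,"x":0,"y":0,"z":-0.132,"spin":0},{"hand":0.03,"x":0,"y":0,"z":-0.132,"spin":0},{"hand":0.03,"x":0,"y":0,"z":-0.132,"spin":0},{"hand":0.03,"x":0,"y":0,"z":-0.132,"spin":0}]'
```

```text
tr_core [ 489.7 -113.5]
tr_l [496.1 -91.4]
tr_r [ 487.1 -136.9]
fan [613.8  -5.8]
fanA [629.8  16.8]
fanB [635.5 -20.6]
fanC [597.3 -25.9]
fanD [592.6  10.6]
cap [616.7 110. ]
scap [ 638.  -112.3]
hsA [505.4  30.7]
hsB [513. -10.]
[[570.6, -206.2], [586.6, -374.5], [423.7, -390.7], [409.2, -225.6]] [ 497.53170777 -299.25645116] [162.6056616  168.96416717 163.65936022 165.80499876]
[np.float64(-84.6), np.float64(-174.3), np.float64(95.0), np.float64(6.8)]
t: 2.48
eef_pos: [482.6, -110.6, 29.5]
tcp_rot: [-3.14, -0.0, -1.766]
ft_force: [-1.5, -1.1, 9.1]
opening: 0.509
```

```bash
python3 -m handwheel '[{"hand":0.03,"x":0,"y":0,"z":0.03,"spin":0},{"hand":0.03,"x":0,"y":0,"z":0.06,"spin":0},{"hand":0.03,"x":0,"y":0,"z":0.1,"spin":0},{"hand":0.03,"x":0.001,"y":0.04,"z":0.1,"spin":0.3},{"hand":0.03,"x":0.003,"y":0.08,"z":0.1,"spin":0.6},{"hand":0.03,"x":0.005,"y":0.12,"z":0.1,"spin":0.9},{"hand":0.03,"x":0.007,"y":0.16,"z":0.1,"spin":1.2},{"hand":0.03,"x":0.009,"y":0.2,"z":0.1,"spin":1.5},{"hand":0.03,"x":0.011,"y":0.24,"z":0.1,"spin":1.8},{"hand":0.03,"x":0.013,"y":0.28,"z":0.1,"spin":1.8},{"hand":0.03,"x":0.014,"y":0.32,"z":0.1,"spin":1.8},{"hand":0.03,"x":0.015,"y":0.36,"z":0.1,"spin":1.8},{"hand":0.03,"x":0.016,"y":0.4,"z":0.1,"spin":1.8},{"hand":0.03,"x":0.016,"y":0.44,"z":0.1,"spin":1.8},{"hand":0.03,"x":0.016,"y":0.466,"z":0.1,"spin":1.8},{"hand":0.03,"x":0.016,"y":0.466,"z":0.1,"spin":1.8},{"hand":0.03,"x":0.016,"y":0.466,"z":0.1,"spin":1.8}]'
python3 - <<'E'
from h import *
c=read_camera("wrist"); save(c,"w1.png",s=1.5); np.save("w1.npy",c,allow_pickle=True)
E
```

```text
t: 3.9
eef_pos: [497.3, 356.7, 128.2]
tcp_rot: [3.141, -0.001, -1.607]
ft_force: [0.1, -0.0, -2.8]
opening: 0.504
```

View pics/w1.png

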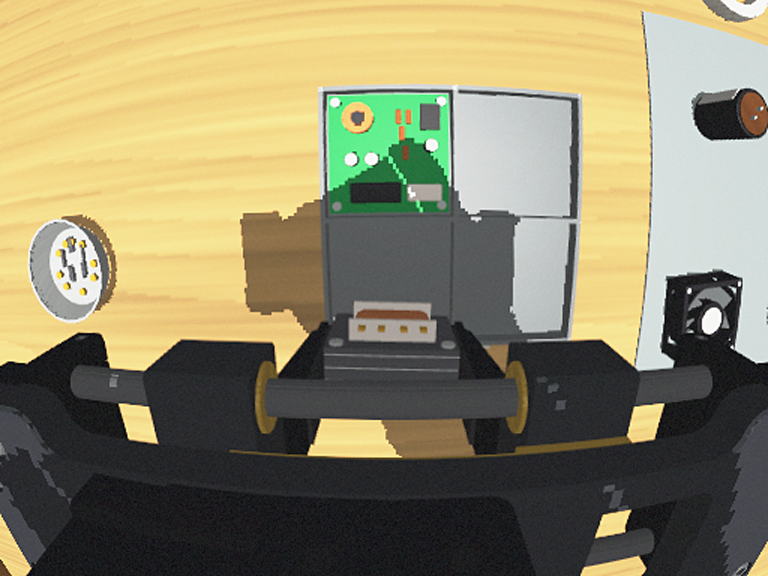

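The tray is seen square to the gripper: cross of dividers at (453,216), top wall ends at (319,88) and (580,95). The transformer is held upright.

```bash
python3 - <<'E'
from h import *
c=np.load("w1.npy",allow_pickle=True).item()
R=lambda u,v,z: ray(c,u/1.5,v/1.5,z,True)[:2]
for n,u,v in (("cross",453,216),("+x+y",319,88),("+x-y",581,95),("wall+y mid",323,216),("wall-y mid",578,218),("+x mid",455,88)): print(n,R(u,v,15).round(1))
E
```

```text
cross [541.1 317.6]
+x+y [623.2 396. ]
+x-y [619.4 231.7]
wall+y mid [544. 397.]
wall-y mid [539.3 234.9]
+x mid [620.  314.1]
```

```bash
python3 -m handwheel '[{"hand":0.03,"x":0.001,"y":0.001,"z":-0.04,"spin":0},{"hand":0.03,"x":0.001,"y":0.001,"z":-0.075,"spin":0},{"hand":0.03,"x":0.001,"y":0.001,"z":-0.09,"spin":0},{"hand":0.03,"x":0.001,"y":0.001,"z":-0.096,"spin":0},{"hand":0.03,"x":0.001,"y":0.001,"z":-0.098,"spin":0},{"hand":0.03,"x":0.001,"y":0.001,"z":-0.099,"spin":0},{"hand":0.03,"x":0.001,"y":0.001,"z":-0.099,"spin":0},{"hand":0.03,"x":0.001,"y":0.001,"z":-0.099,"spin":0}]'
```

```text
t: 4.62
eef_pos: [499.8, 356.4, 30.6]
tcp_rot: [-3.14, 0.001, -1.61]
ft_force: [0.1, -0.5, -2.0]
opening: 0.5
```

```bash
python3 -m handwheel '[{"hand":0.03,"x":0,"y":0,"z":-0.0007,"spin":0},{"hand":0.03,"x":0,"y":0,"z":-0.0007,"spin":0},{"hand":0.03,"x":0,"y":0,"z":-0.0007,"spin":0}]'
```

```text
t: 4.87
eef_pos: [499.8, 356.6, 30.3]
tcp_rot: [-3.14, 0.001, -1.609]
ft_force: [-0.5, -3.9, 6.6]
opening: 0.504
```

Contact was felt (force went from -2 to +6.6 N). I'll release, rise, and go to the heat sink at about (479.5, 4.5), yaw 10.6°, taken from both cameras.

```bash
python3 -m handwheel '[{"hand":0.054,"x":0,"y":0,"z":0,"spin":0},{"hand":0.054,"x":0,"y":0,"z":0,"spin":0},{"hand":0.054,"x":0,"y":0,"z":0,"spin":0},{"hand":0.054,"x":0,"y":0,"z":0.015,"spin":0},{"hand":0.06,"x":0,"y":0,"z":0.05,"spin":0},{"hand":0.08,"x":0,"y":0,"z":0.09,"spin":0},{"hand":0.08,"x":-0.002,"y":-0.04,"z":0.09,"spin":0.5},{"hand":0.08,"x":-0.004,"y":-0.08,"z":0.09,"spin":1},{"hand":0.08,"x":-0.006,"y":-0.12,"z":0.09,"spin":1.5},{"hand":0.08,"x":-0.008,"y":-0.16,"z":0.09,"spin":2},{"hand":0.08,"x":-0.01,"y":-0.2,"z":0.09,"spin":2.56},{"hand":0.08,"x":-0.012,"y":-0.24,"z":0.09,"spin":2.56},{"hand":0.08,"x":-0.014,"y":-0.28,"z":0.09,"spin":2.56},{"hand":0.08,"x":-0.016,"y":-0.32,"z":0.09,"spin":2.56},{"hand":0.08,"x":-0.0197,"y":-0.352,"z":0.09,"spin":2.56},{"hand":0.08,"x":-0.0197,"y":-0.352,"z":0.09,"spin":2.56},{"hand":0.08,"x":-0.0197,"y":-0.352,"z":0.09,"spin":2.56}]'
python3 - <<'E'
from h import *
c=read_camera("wrist"); save(c,"w2.png",s=1.5); np.save("w2.npy",c,allow_pickle=True)
print(proj(c,[479.5,4.5,37],True)*1.5, proj(c,[613.8,-5.8,30],True)*1.5)
c=read_camera("side"); save(c,"s2.png",(150,240,380,384),3)
E
```

```text
t: 6.28
eef_pos: [479.5, 3.3, 119.1]
tcp_rot: [-3.141, -0.0, -1.389]
ft_force: [-0.0, -0.1, -0.3]
opening: 0.841
[389.2156662 301.5341503] [451.72348307  69.28830712]
```

View pics/w2.png

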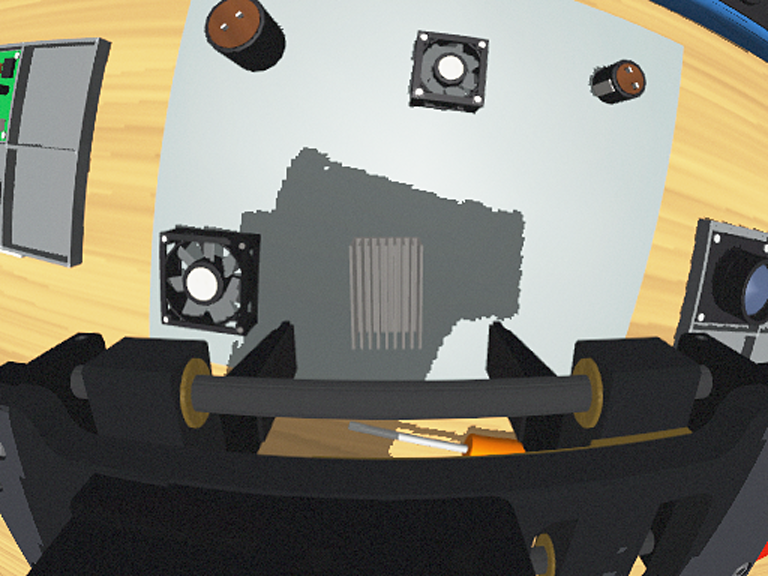

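View pics/s2.png

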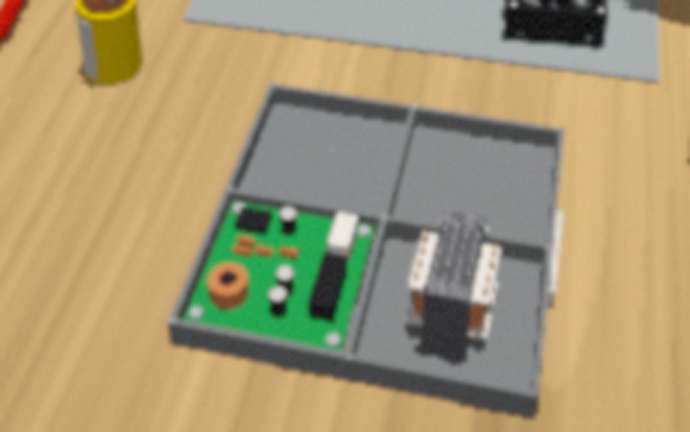

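The transformer stands upright in its bay (side crop around (455,290)). The heat sink fins run from (350,238) to (422,350), centred at about (387,294), which is in line with the jaws and about 3 mm further in +x than I had.

```bash
python3 -m handwheel '[{"hand":0.08,"x":0.003,"y":0,"z":-0.04,"spin":0},{"hand":0.08,"x":0.003,"y":0,"z":-0.07,"spin":0},{"hand":0.08,"x":0.003,"y":0,"z":-0.09,"spin":0},{"hand":0.025,"x":0.003,"y":0,"z":-0.09,"spin":0},{"hand":0.025,"x":0.003,"y":0,"z":-0.09,"spin":0},{"hand":0.025,"x":0.003,"y":0,"z":-0.09,"spin":0},{"hand":0.025,"x":0.003,"y":0,"z":-0.09,"spin":0},{"hand":0.025,"x":0.003,"y":0,"z":-0.09,"spin":0},{"hand":0.025,"x":0.003,"y":0,"z":-0.09,"spin":0},{"hand":0.025,"x":0.003,"y":0,"z":-0.06,"spin":0},{"hand":0.025,"x":0.003,"y":0,"z":-0.03,"spin":0},{"hand":0.025,"x":0.003,"y":0,"z":0.01,"spin":0}]'
```

```text
t: 7.38
eef_pos: [481.6, 4.7, 129.3]
tcp_rot: [3.139, 0.001, -1.386]
ft_force: [1.2, 0.4, -0.4]
opening: 0.287
```

Opening is 27 mm instead of 40, so the grip is in doubt. I'll look.

```bash
python3 - <<'E'
from h import *
c=read_camera("wrist"); save(c,"w3.png",s=1.5); np.save("w3.npy",c,allow_pickle=True)
print(state()["opening"],state()["ft_force"])
E
```

```text
0.27438090740312404 [2.29350096 0.92381695 6.80803041]
```

View pics/w3.png

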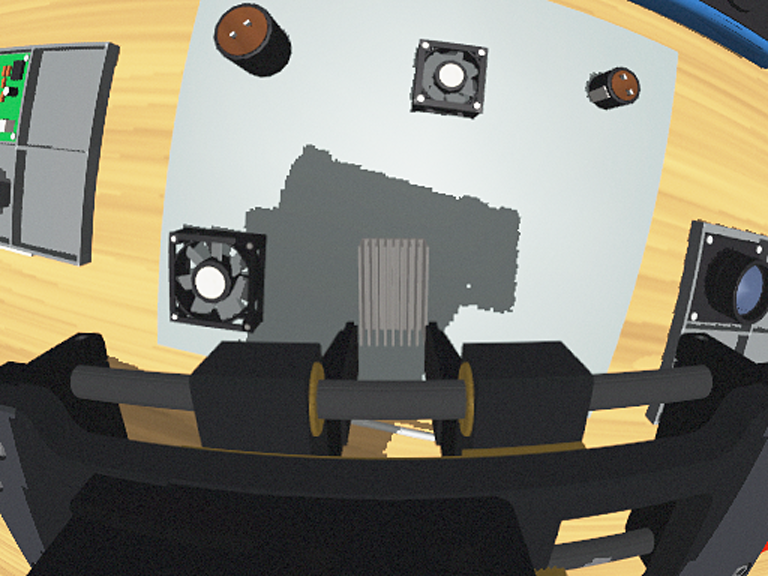

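The heat sink is still standing where it was, at (393,292). The fingers had not finished closing when I lifted. I'll repeat with a smaller opening and a longer close.

```bash
python3 -m handwheel '[{"hand":0.062,"x":0,"y":0,"z":0,"spin":0},{"hand":0.062,"x":0,"y":0,"z":0,"spin":0},{"hand":0.062,"x":0,"y":0,"z":0,"spin":0},{"hand":0.062,"x":0,"y":0,"z":0,"spin":0},{"hand":0.062,"x":0,"y":0,"z":-0.03,"spin":0},{"hand":0.062,"x":0,"y":0,"z":-0.05,"spin":0},{"hand":0.062,"x":0,"y":0,"z":-0.05,"spin":0}]' && python3 -m handwheel '[{"hand":0.062,"x":0,"y":0,"z":-0.03,"spin":0},{"hand":0.062,"x":0,"y":0,"z":-0.05,"spin":0},{"hand":0.025,"x":0,"y":0,"z":-0.05,"spin":0},{"hand":0.025,"x":0,"y":0,"z":-0.05,"spin":0},{"hand":0.025,"x":0,"y":0,"z":-0.05,"spin":0},{"hand":0.025,"x":0,"y":0,"z":-0.05,"spin":0},{"hand":0.025,"x":0,"y":0,"z":-0.05,"spin":0},{"hand":0.025,"x":0,"y":0,"z":-0.05,"spin":0},{"hand":0.025,"x":0,"y":0,"z":-0.05,"spin":0},{"hand":0.025,"x":0,"y":0,"z":-0.05,"spin":0}]'
```

```text
t: 8.02
eef_pos: [480.6, 4.8, 75.4]
tcp_rot: [3.135, 0.002, -1.386]
ft_force: [-0.6, -0.0, -0.6]
opening: 0.646
t: 8.85
eef_pos: [483.0, 4.6, 30.2]
tcp_rot: [-3.14, -0.001, -1.386]
ft_force: [-1.2, -0.1, 7.6]
opening: 0.416
```

```bash
python3 -m handwheel '[{"hand":0.025,"x":0,"y":0,"z":0.01,"spin":0},{"hand":0.025,"x":0,"y":0,"z":0.05,"spin":0},{"hand":0.025,"x":0,"y":0,"z":0.08,"spin":0},{"hand":0.025,"x":0.002,"y":0.04,"z":0.08,"spin":-0.6},{"hand":0.025,"x":0.004,"y":0.08,"z":0.08,"spin":-1.2},{"hand":0.025,"x":0.006,"y":0.12,"z":0.08,"spin":-1.8},{"hand":0.025,"x":0.01,"y":0.16,"z":0.08,"spin":-2.4},{"hand":0.025,"x":0.013,"y":0.2,"z":0.08,"spin":-2.4},{"hand":0.025,"x":0.0155,"y":0.24,"z":0.08,"spin":-2.4},{"hand":0.025,"x":0.0155,"y":0.2714,"z":0.08,"spin":-2.4},{"hand":0.025,"x":0.0155,"y":0.2714,"z":0.08,"spin":-2.4},{"hand":0.025,"x":0.0155,"y":0.2714,"z":0.08,"spin":-2.4},{"hand":0.025,"x":0.0155,"y":0.2714,"z":0.08,"spin":-2.4}]'
python3 - <<'E'
from h import *
c=read_camera("wrist"); save(c,"w4.png",s=1.5); np.save("w4.npy",c,allow_pickle=True)
E
```

```text
t: 9.93
eef_pos: [497.6, 275.6, 109.5]
tcp_rot: [3.141, -0.0, -1.595]
ft_force: [-0.1, -0.2, -1.2]
opening: 0.416
```

View pics/w4.png

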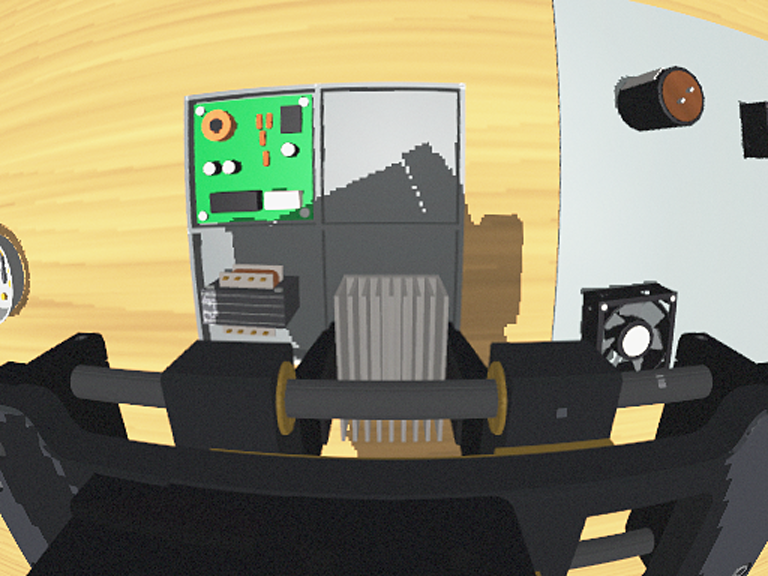

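The heat sink is held level, with its top running from v = 277 to 440, and the transformer stands in its bay at (250,300).

```bash
python3 - <<'E'
from h import *
c=np.load("w4.npy",allow_pickle=True).item()
R=lambda u,v,z: ray(c,u/1.5,v/1.5,z,True)[:2].round(1)
print("cross",R(322,228,15),"wall -y",R(461,228,15),"+x-y",R(463,86,15))
print("hs front",R(340,277,117),R(443,277,117),"rear",R(345,440,117),R(445,437,117))
E
```

```text
cross [538.7 314.5] wall -y [536.8 235. ] +x-y [618.5 232.6]
hs front [533.1 292.9] [532.3 257.1] rear [466.4 295.1] [466.8 255.2]
```

```bash
python3 -m handwheel '[{"hand":0.025,"x":-0.002,"y":0,"z":-0.03,"spin":0},{"hand":0.025,"x":-0.002,"y":0,"z":-0.06,"spin":0},{"hand":0.025,"x":-0.002,"y":0,"z":-0.072,"spin":0},{"hand":0.025,"x":-0.002,"y":0,"z":-0.077,"spin":0},{"hand":0.025,"x":-0.002,"y":0,"z":-0.0785,"spin":0},{"hand":0.025,"x":-0.002,"y":0,"z":-0.0793,"spin":0},{"hand":0.025,"x":-0.002,"y":0,"z":-0.0793,"spin":0},{"hand":0.025,"x":-0.002,"y":0,"z":-0.0793,"spin":0},{"hand":0.025,"x":-0.002,"y":0,"z":-0.0793,"spin":0}]'
```

```text
t: 10.73
eef_pos: [496.4, 275.4, 30.9]
tcp_rot: [-3.141, -0.0, -1.596]
ft_force: [-0.9, -4.3, 7.9]
opening: 0.421
```

```bash
python3 -m handwheel '[{"hand":0.046,"x":0,"y":0,"z":0,"spin":0},{"hand":0.046,"x":0,"y":0,"z":0,"spin":0},{"hand":0.046,"x":0,"y":0,"z":0,"spin":0},{"hand":0.048,"x":0,"y":0,"z":0.02,"spin":0},{"hand":0.06,"x":0,"y":0,"z":0.06,"spin":0},{"hand":0.06,"x":0,"y":0,"z":0.09,"spin":0},{"hand":0.06,"x":0.024,"y":-0.033,"z":0.09,"spin":0},{"hand":0.06,"x":0.048,"y":-0.066,"z":0.09,"spin":0},{"hand":0.06,"x":0.072,"y":-0.099,"z":0.09,"spin":0},{"hand":0.06,"x":0.096,"y":-0.132,"z":0.09,"spin":0},{"hand":0.06,"x":0.121,"y":-0.1655,"z":0.09,"spin":0},{"hand":0.06,"x":0.121,"y":-0.1655,"z":0.09,"spin":0},{"hand":0.06,"x":0.121,"y":-0.1655,"z":0.09,"spin":0}]'
python3 - <<'E'
from h import *
c=np.load("w4.npy",allow_pickle=True).item(); print("cap from w4",ray(c,683/1.5,97/1.5,52,True))
c=read_camera("wrist"); save(c,"w5.png",s=1.5); np.save("w5.npy",c,allow_pickle=True)
print(proj(c,[617,110.5,52],True)*1.5)
E
```

```text
t: 11.82
eef_pos: [617.8, 108.6, 119.4]
tcp_rot: [-3.142, -0.0, -1.599]
ft_force: [-0.1, 0.4, 0.2]
opening: 0.628
cap from w4 [617.33593722 110.99098747  52.        ]
[388.08059261 311.14872469]
```

View pics/w5.png

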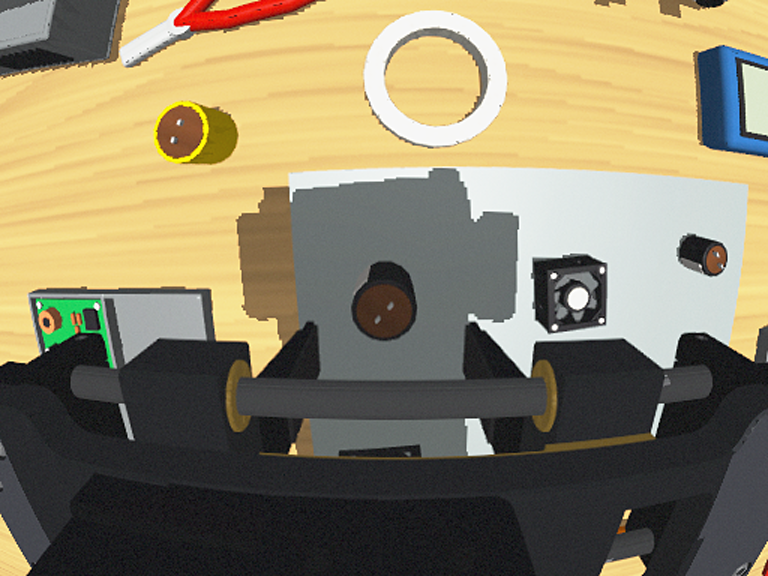

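The black large can's top is at (385,310), against (388,311) predicted, and the yellow look-alike is at (185,132), well apart. I'll descend and grip.

```bash
python3 -m handwheel '[{"hand":0.06,"x":0,"y":0.001,"z":-0.04,"spin":0},{"hand":0.06,"x":0,"y":0.001,"z":-0.07,"spin":0},{"hand":0.06,"x":0,"y":0.001,"z":-0.087,"spin":0},{"hand":0.06,"x":0,"y":0.001,"z":-0.087,"spin":0},{"hand":0.02,"x":0,"y":0.001,"z":-0.087,"spin":0},{"hand":0.02,"x":0,"y":0.001,"z":-0.087,"spin":0},{"hand":0.02,"x":0,"y":0.001,"z":-0.087,"spin":0},{"hand":0.02,"x":0,"y":0.001,"z":-0.087,"spin":0},{"hand":0.02,"x":0,"y":0.001,"z":-0.087,"spin":0},{"hand":0.02,"x":0,"y":0.001,"z":-0.087,"spin":0},{"hand":0.02,"x":0,"y":0.001,"z":-0.087,"spin":0},{"hand":0.02,"x":0,"y":0.001,"z":-0.087,"spin":0},{"hand":0.02,"x":0,"y":0.001,"z":-0.087,"spin":0}]'
```

```text
t: 12.95
eef_pos: [617.4, 111.7, 33.9]
tcp_rot: [-3.14, 0.0, -1.595]
ft_force: [-1.0, 2.5, 7.5]
opening: 0.361
```

```bash
python3 -m handwheel '[{"hand":0.02,"x":0,"y":0,"z":0.01,"spin":0},{"hand":0.02,"x":0,"y":0,"z":0.05,"spin":0},{"hand":0.02,"x":0,"y":0,"z":0.08,"spin":0},{"hand":0.02,"x":-0.008,"y":0.033,"z":0.08,"spin":0},{"hand":0.02,"x":-0.016,"y":0.066,"z":0.08,"spin":0},{"hand":0.02,"x":-0.024,"y":0.099,"z":0.08,"spin":0},{"hand":0.02,"x":-0.032,"y":0.132,"z":0.08,"spin":0},{"hand":0.02,"x":-0.039,"y":0.1615,"z":0.08,"spin":0},{"hand":0.02,"x":-0.039,"y":0.1615,"z":0.05,"spin":0},{"hand":0.02,"x":-0.039,"y":0.1615,"z":0.02,"spin":0},{"hand":0.02,"x":-0.039,"y":0.1615,"z":0.007,"spin":0},{"hand":0.02,"x":-0.039,"y":0.1615,"z":0.003,"spin":0},{"hand":0.02,"x":-0.039,"y":0.1615,"z":0.0015,"spin":0},{"hand":0.02,"x":-0.039,"y":0.1615,"z":0.0007,"spin":0},{"hand":0.02,"x":-0.039,"y":0.1615,"z":0.0007,"spin":0},{"hand":0.02,"x":-0.039,"y":0.1615,"z":0.0007,"spin":0},{"hand":0.02,"x":-0.039,"y":0.1615,"z":0.0007,"spin":0}]'
```

```text
t: 14.37
eef_pos: [578.1, 272.8, 34.9]
tcp_rot: [-3.141, 0.0, -1.596]
ft_force: [-5.2, 0.2, 7.0]
opening: 0.362
```

```bash
python3 -m handwheel '[{"hand":0.044,"x":0,"y":0,"z":0,"spin":0},{"hand":0.044,"x":0,"y":0,"z":0,"spin":0},{"hand":0.044,"x":0,"y":0,"z":0,"spin":0},{"hand":0.044,"x":0,"y":0,"z":0,"spin":0},{"hand":0.048,"x":0,"y":0,"z":0.03,"spin":0},{"hand":0.06,"x":0,"y":0,"z":0.06,"spin":0},{"hand":0.06,"x":0,"y":0,"z":0.09,"spin":0},{"hand":0.06,"x":0.005,"y":-0.04,"z":0.09,"spin":0.3},{"hand":0.06,"x":0.01,"y":-0.08,"z":0.09,"spin":0.6},{"hand":0.06,"x":0.015,"y":-0.12,"z":0.09,"spin":0.9},{"hand":0.06,"x":0.02,"y":-0.16,"z":0.09,"spin":1.2},{"hand":0.06,"x":0.025,"y":-0.2,"z":0.09,"spin":1.5},{"hand":0.06,"x":0.03,"y":-0.24,"z":0.09,"spin":1.78},{"hand":0.06,"x":0.036,"y":-0.279,"z":0.09,"spin":1.78},{"hand":0.06,"x":0.036,"y":-0.279,"z":0.09,"spin":1.78},{"hand":0.06,"x":0.036,"y":-0.279,"z":0.09,"spin":1.78}]'
python3 - <<'E'
from h import *
c=read_camera("wrist"); save(c,"w6.png",s=1.5); np.save("w6.npy",c,allow_pickle=True)
print(proj(c,[614,-5.5,30],True)*1.5,proj(c,[638,-112.3,32],True)*1.5)
c=read_camera("side"); save(c,"s6.png",(150,240,380,384),3)
E
```

```text
t: 15.7
eef_pos: [614.1, -8.1, 123.3]
tcp_rot: [3.142, -0.0, -1.444]
ft_force: [0.4, 0.2, -0.3]
opening: 0.63
[386.99009876 296.11044227] [567.09925873 280.2160315 ]
```

View pics/w6.png

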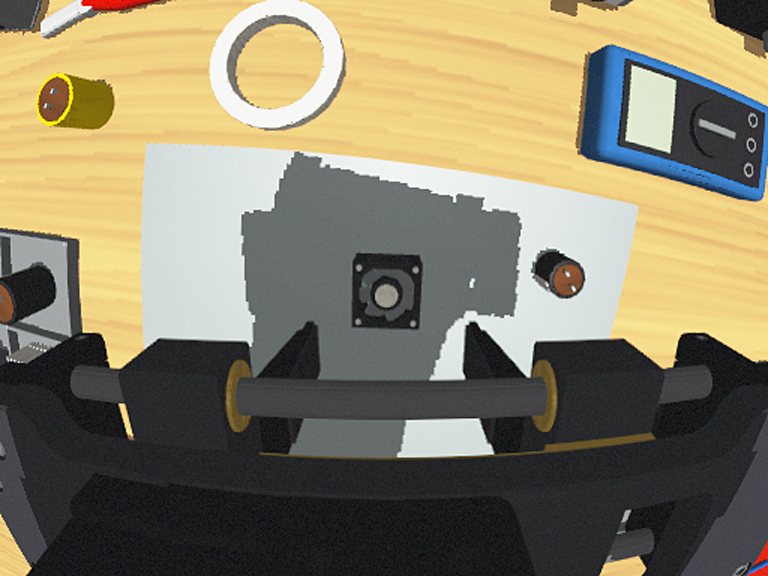

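View pics/s6.png

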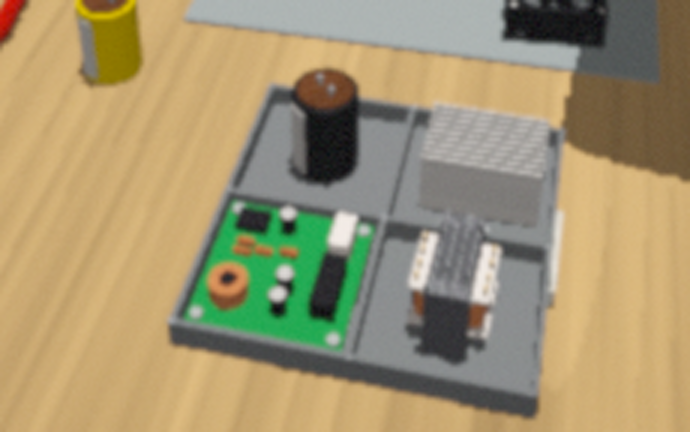

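The board tray is complete: large can (325,125), heat sink (485,165), transformer (455,290), all upright. The small fan's hub is at (386,294), in line with the jaws, and the small can is at (566,279), where predicted.

```bash
python3 -m handwheel '[{"hand":0.06,"x":0,"y":0,"z":-0.04,"spin":0},{"hand":0.06,"x":0,"y":0,"z":-0.075,"spin":0},{"hand":0.06,"x":0,"y":0,"z":-0.0955,"spin":0},{"hand":0.06,"x":0,"y":0,"z":-0.0955,"spin":0},{"hand":0.025,"x":0,"y":0,"z":-0.0955,"spin":0},{"hand":0.025,"x":0,"y":0,"z":-0.0955,"spin":0},{"hand":0.025,"x":0,"y":0,"z":-0.0955,"spin":0},{"hand":0.025,"x":0,"y":0,"z":-0.0955,"spin":0},{"hand":0.025,"x":0,"y":0,"z":-0.0955,"spin":0},{"hand":0.025,"x":0,"y":0,"z":-0.0955,"spin":0},{"hand":0.025,"x":0,"y":0,"z":-0.0955,"spin":0},{"hand":0.025,"x":0,"y":0,"z":-0.0955,"spin":0},{"hand":0.025,"x":0,"y":0,"z":-0.0955,"spin":0}]'
```

```text
t: 16.88
eef_pos: [614.7, -5.7, 29.6]
tcp_rot: [-3.139, -0.0, -1.44]
ft_force: [-1.7, 2.9, 7.4]
opening: 0.417
```

```bash
python3 -m handwheel '[{"hand":0.025,"x":0,"y":0,"z":0.01,"spin":0},{"hand":0.025,"x":0,"y":0,"z":0.05,"spin":0},{"hand":0.025,"x":0,"y":0,"z":0.09,"spin":0},{"hand":0.025,"x":-0.016,"y":-0.035,"z":0.09,"spin":0},{"hand":0.025,"x":-0.032,"y":-0.07,"z":0.09,"spin":0},{"hand":0.025,"x":-0.048,"y":-0.105,"z":0.09,"spin":0},{"hand":0.025,"x":-0.064,"y":-0.14,"z":0.09,"spin":0},{"hand":0.025,"x":-0.08,"y":-0.175,"z":0.09,"spin":-0.1},{"hand":0.025,"x":-0.096,"y":-0.21,"z":0.09,"spin":-0.3},{"hand":0.025,"x":-0.112,"y":-0.245,"z":0.09,"spin":-0.3},{"hand":0.025,"x":-0.128,"y":-0.28,"z":0.09,"spin":-0.3},{"hand":0.025,"x":-0.144,"y":-0.315,"z":0.09,"spin":-0.3},{"hand":0.025,"x":-0.153,"y":-0.3385,"z":0.09,"spin":-0.3},{"hand":0.025,"x":-0.153,"y":-0.3385,"z":0.09,"spin":-0.3},{"hand":0.025,"x":-0.153,"y":-0.3385,"z":0.09,"spin":-0.3}]'
python3 - <<'E'
from h import *
c=read_camera("wrist"); save(c,"w7.png",s=1.5); np.save("w7.npy",c,allow_pickle=True)
E
```

```text
t: 18.13
eef_pos: [460.3, -345.6, 118.7]
tcp_rot: [-3.141, -0.001, -1.469]
ft_force: [0.2, -0.2, -1.0]
opening: 0.422
```

View pics/w7.png

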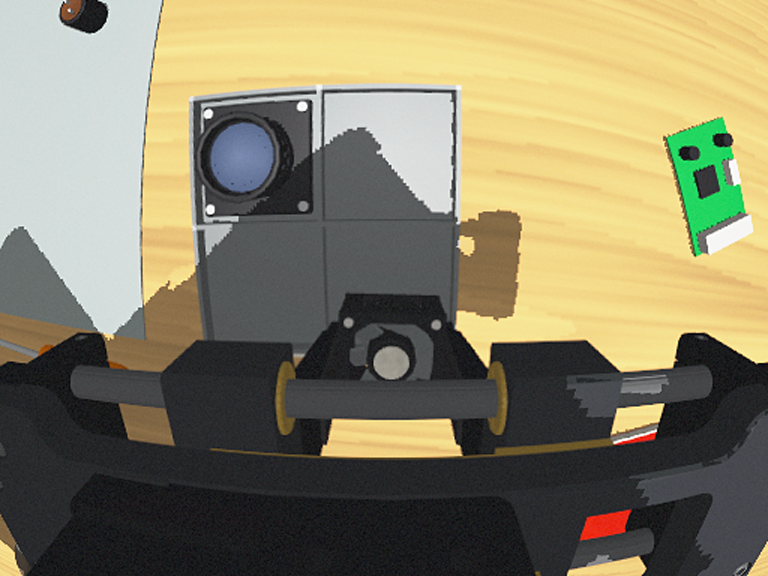

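The fan is held level. The lens tray is square to the gripper: cross at (323,221), +x-y corner at (460,88), -y wall at (457,221).

```bash
python3 - <<'E'
from h import *
c=np.load("w7.npy",allow_pickle=True).item()
R=lambda u,v,z: ray(c,u/1.5,v/1.5,z,True)[:2]
x=R(323,221,15); print("cross",x,"-y",R(457,221,15),"+x-y",R(460,88,15),"+y",R(194,227,15),"+x",R(320,87,15))
t=np.radians(6); M=np.array([[np.cos(t),-np.sin(t)],[np.sin(t),np.cos(t)]])
for b in((-40.5,-40.5),(40.5,-40.5)): print(b,x+M@b)
E
```

```text
cross [ 499.2893802  -301.00172177] -y [ 507.34330925 -379.80246378] +x-y [ 586.372126   -372.87448184] +y [ 489.41402284 -218.02901816] +x [ 578.71581777 -291.71172938]
(-40.5, -40.5) [ 463.2446462 -345.5132613]
(40.5, -40.5) [ 543.80091972 -337.04645577]
```

```bash
python3 -m handwheel '[{"hand":0.025,"x":0.0015,"y":-0.0005,"z":-0.04,"spin":0},{"hand":0.025,"x":0.0015,"y":-0.0005,"z":-0.07,"spin":0},{"hand":0.025,"x":0.0015,"y":-0.0005,"z":-0.083,"spin":0},{"hand":0.025,"x":0.0015,"y":-0.0005,"z":-0.087,"spin":0},{"hand":0.025,"x":0.0015,"y":-0.0005,"z":-0.0885,"spin":0},{"hand":0.025,"x":0.0015,"y":-0.0005,"z":-0.0893,"spin":0},{"hand":0.025,"x":0.0015,"y":-0.0005,"z":-0.0893,"spin":0},{"hand":0.025,"x":0.0015,"y":-0.0005,"z":-0.0893,"spin":0},{"hand":0.025,"x":0.0015,"y":-0.0005,"z":-0.0893,"spin":0}]'
```

```text
t: 18.93
eef_pos: [462.5, -343.0, 30.0]
tcp_rot: [3.141, 0.001, -1.464]
ft_force: [-4.7, 3.9, 10.7]
opening: 0.417
```

```bash
python3 -m handwheel '[{"hand":0.046,"x":0,"y":0,"z":0,"spin":0},{"hand":0.046,"x":0,"y":0,"z":0,"spin":0},{"hand":0.046,"x":0,"y":0,"z":0,"spin":0},{"hand":0.046,"x":0,"y":0,"z":0,"spin":0},{"hand":0.048,"x":0,"y":0,"z":0.03,"spin":0},{"hand":0.05,"x":0,"y":0,"z":0.06,"spin":0},{"hand":0.05,"x":0,"y":0,"z":0.09,"spin":0},{"hand":0.05,"x":0.022,"y":0.029,"z":0.09,"spin":0},{"hand":0.05,"x":0.044,"y":0.058,"z":0.09,"spin":0},{"hand":0.05,"x":0.066,"y":0.087,"z":0.09,"spin":0},{"hand":0.05,"x":0.088,"y":0.116,"z":0.09,"spin":0},{"hand":0.05,"x":0.11,"y":0.145,"z":0.09,"spin":0},{"hand":0.05,"x":0.132,"y":0.174,"z":0.09,"spin":0},{"hand":0.05,"x":0.154,"y":0.203,"z":0.09,"spin":0},{"hand":0.05,"x":0.1755,"y":0.2327,"z":0.09,"spin":0},{"hand":0.05,"x":0.1755,"y":0.2327,"z":0.09,"spin":0},{"hand":0.05,"x":0.1755,"y":0.2327,"z":0.09,"spin":0}]'
python3 - <<'E'
from h import *
c=read_camera("wrist"); save(c,"w8.png",s=1.5); np.save("w8.npy",c,allow_pickle=True)
print(proj(c,[638,-112.3,32],True)*1.5)
E
```

```text
t: 20.35
eef_pos: [638.5, -110.4, 118.2]
tcp_rot: [3.141, -0.0, -1.463]
ft_force: [0.3, -0.1, -0.4]
opening: 0.529
[394.70973296 300.99482389]
```

View pics/w8.png

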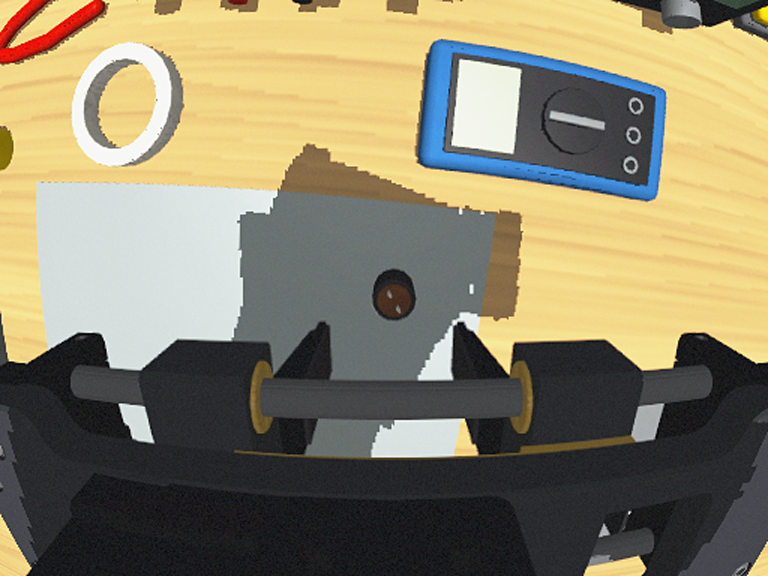

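The small can's top is at (395,298), against (395,301) predicted. I'll go down.

```bash
python3 -m handwheel '[{"hand":0.05,"x":0.001,"y":0,"z":-0.04,"spin":0},{"hand":0.05,"x":0.001,"y":0,"z":-0.075,"spin":0},{"hand":0.05,"x":0.001,"y":0,"z":-0.0926,"spin":0},{"hand":0.05,"x":0.001,"y":0,"z":-0.0926,"spin":0},{"hand":0.012,"x":0.001,"y":0,"z":-0.0926,"spin":0},{"hand":0.012,"x":0.001,"y":0,"z":-0.0926,"spin":0},{"hand":0.012,"x":0.001,"y":0,"z":-0.0926,"spin":0},{"hand":0.012,"x":0.001,"y":0,"z":-0.0926,"spin":0},{"hand":0.012,"x":0.001,"y":0,"z":-0.0926,"spin":0},{"hand":0.012,"x":0.001,"y":0,"z":-0.0926,"spin":0},{"hand":0.012,"x":0.001,"y":0,"z":-0.0926,"spin":0},{"hand":0.012,"x":0.001,"y":0,"z":-0.0926,"spin":0},{"hand":0.012,"x":0.001,"y":0,"z":-0.0926,"spin":0},{"hand":0.012,"x":0.001,"y":0,"z":-0.0926,"spin":0}]'
```

```text
t: 21.57
eef_pos: [639.5, -112.5, 27.4]
tcp_rot: [-3.14, -0.001, -1.466]
ft_force: [-1.8, -1.0, 7.4]
opening: 0.256
```

```bash
python3 -m handwheel '[{"hand":0.012,"x":0,"y":0,"z":0.01,"spin":0},{"hand":0.012,"x":0,"y":0,"z":0.05,"spin":0},{"hand":0.012,"x":0,"y":0,"z":0.09,"spin":0},{"hand":0.012,"x":-0.014,"y":-0.032,"z":0.09,"spin":0},{"hand":0.012,"x":-0.028,"y":-0.064,"z":0.09,"spin":0},{"hand":0.012,"x":-0.042,"y":-0.096,"z":0.09,"spin":0},{"hand":0.012,"x":-0.056,"y":-0.128,"z":0.09,"spin":0},{"hand":0.012,"x":-0.07,"y":-0.16,"z":0.09,"spin":0},{"hand":0.012,"x":-0.084,"y":-0.192,"z":0.09,"spin":0},{"hand":0.012,"x":-0.096,"y":-0.224,"z":0.09,"spin":0},{"hand":0.012,"x":-0.096,"y":-0.224,"z":0.09,"spin":0},{"hand":0.012,"x":-0.096,"y":-0.224,"z":0.05,"spin":0},{"hand":0.012,"x":-0.096,"y":-0.224,"z":0.02,"spin":0},{"hand":0.012,"x":-0.096,"y":-0.224,"z":0.007,"spin":0},{"hand":0.012,"x":-0.096,"y":-0.224,"z":0.003,"spin":0},{"hand":0.012,"x":-0.096,"y":-0.224,"z":0.0015,"spin":0},{"hand":0.012,"x":-0.096,"y":-0.224,"z":0.0007,"spin":0},{"hand":0.012,"x":-0.096,"y":-0.224,"z":0.0007,"spin":0},{"hand":0.012,"x":-0.096,"y":-0.224,"z":0.0007,"spin":0}]'
```

```text
t: 23.15
eef_pos: [543.5, -336.0, 28.2]
tcp_rot: [-3.141, -0.001, -1.466]
ft_force: [-1.3, 2.5, 5.3]
opening: 0.254
```

```bash
python3 -m handwheel '[{"hand":0.036,"x":0,"y":0,"z":0,"spin":0},{"hand":0.036,"x":0,"y":0,"z":0,"spin":0},{"hand":0.036,"x":0,"y":0,"z":0,"spin":0},{"hand":0.036,"x":0,"y":0,"z":0,"spin":0},{"hand":0.04,"x":0,"y":0,"z":0.03,"spin":0},{"hand":0.04,"x":0,"y":0,"z":0.06,"spin":0},{"hand":0.04,"x":0,"y":0,"z":0.1,"spin":0},{"hand":0.04,"x":-0.03,"y":-0.02,"z":0.12,"spin":0},{"hand":0.04,"x":-0.06,"y":-0.04,"z":0.14,"spin":0},{"hand":0.04,"x":-0.09,"y":-0.07,"z":0.16,"spin":0},{"hand":0.04,"x":-0.12,"y":-0.1,"z":0.18,"spin":0},{"hand":0.04,"x":-0.15,"y":-0.13,"z":0.2,"spin":0},{"hand":0.04,"x":-0.18,"y":-0.16,"z":0.2,"spin":0},{"hand":0.04,"x":-0.21,"y":-0.19,"z":0.2,"spin":0},{"hand":0.04,"x":-0.24,"y":-0.21,"z":0.2,"spin":0},{"hand":0.04,"x":-0.27,"y":-0.23,"z":0.2,"spin":0},{"hand":0.04,"x":-0.27,"y":-0.23,"z":0.2,"spin":0},{"hand":0.04,"x":-0.27,"y":-0.23,"z":0.2,"spin":0}]'
python3 - <<'E'
from h import *
t=read_camera("top"); save(t,"t9.png",(80,110,430,280),2.2)
s=read_camera("side")
a=cv2.resize(t["img"][110:280,80:430],None,fx=2.2,fy=2.2); b=cv2.resize(s["img"][120:180,270:390],(600,300),interpolation=cv2.INTER_CUBIC)
o=np.zeros((a.shape[0]+210,a.shape[1],3),np.uint8); o[:a.shape[0]]=a; b=cv2.resize(b,(420,210)); o[a.shape[0]:,:420]=b
b2=cv2.resize(s["img"][260:384,200:345],(245,210)); o[a.shape[0]:,440:685]=b2
cv2.imwrite("pics/final.png",o[:,:,::-1])
E
```

```text
t: 24.65
eef_pos: [270.7, -567.6, 226.4]
tcp_rot: [3.141, 0.0, -1.47]
ft_force: [-0.1, 0.8, 0.0]
opening: 0.424
```

View pics/final.png

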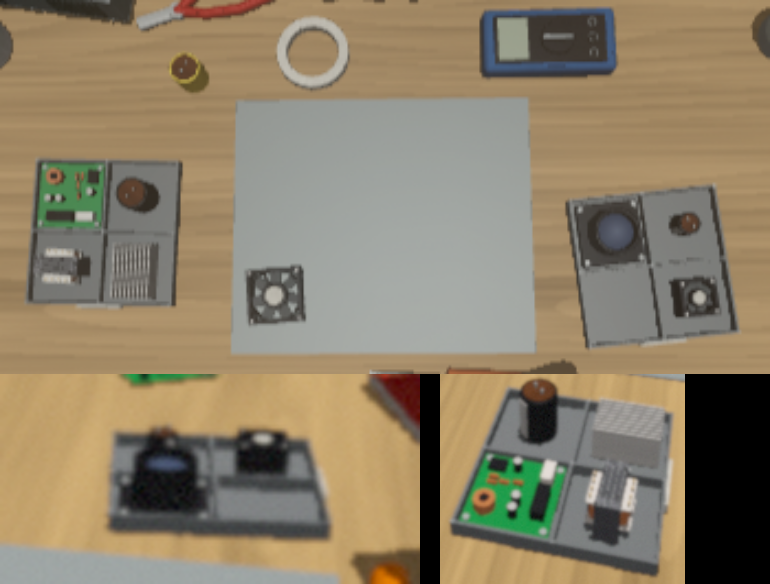

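All five parts stand in their own bays: large can (137,193), heat sink (135,270), transformer (65,265), small can (685,223), small fan (695,297). Only the large fan remains on the mat, and the bystanders have not moved. I'll hand in.

```bash
python3 -c "
from cell import job_done,state
print(state()['t'],job_done())"
```

```text
the job is handed in; nothing more can be done
24.75 None
```

Both kits are made up and the job is handed in at about 25 s of the 109 s allowed. The transformer, heat sink and larger capacitor are in the board tray, and the smaller fan and smaller capacitor are in the lens tray. They were placed in the order you gave, each lowered until the wrist force showed contact and then released.

- **Final pictures:** The top and side views show every part upright in a bay of its own. The larger fan, multimeter, tape roll and yellow look-alike appear unmoved, by eye only. The smaller capacitor is partly hidden by the lens in the side view, so only the top view shows it clearly.
- **What went wrong:** My first grasp of the heat sink failed because I lifted before the fingers had closed. The heat sink stayed standing, and the second try worked.
- **Forces:** Forces read at the end of each move stayed under about 11 N, against the 120 N wrist limit. Sideways forces of up to about 5 N showed at some of the set-downs, with no visible effect.

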